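# Load and index a shuttle fixture

## Task

Lay the aluminium blank flat in the pocket of the blue carriage, then swing the red-handled locking lever shut over it. Then pull up the black plunger knob, slide the carriage one hole along the bar towards the green end stop, and let the pin down fully home in that next hole. Leave the other things on the bench where they are, and finish without letting go: the program ends with the gripper still gripping the knob, holding the pin home.

Things in the scene. Friction and masses are not known exactly. Their poses are not given: they have to be found in the camera images.
- fixture: Indexing fixture fixed to the bench: dark base plate 110 x 317 x 8 mm with a steel bar (30 mm wide, top 28 mm above the bench) drilled with 13 mm holes every 50 mm. Origin on the bench under the bar's centre line; its y axis runs along the bar towards the green end stop (at y = +179 mm), z up. It stands within 0.25 rad of bench-square, the green stop on the robot's left.
- carriage (a joint): Travel in m of the blue carriage (plate 74 x 178 mm, top 37 mm above the bench) along the fixture's +y, towards the green stop. 0 at the start, where the pin sits in a hole; the next hole is at 0.050, the one after at 0.100. Moving it takes about 2 N once the pin is out.
- nest (a point): Centre of the floor of the pocket on the carriage, 37 mm above the bench; moves with the carriage; axes as the fixture's. The pocket is 55 mm (x) by 87 mm (y) inside; aluminium walls 6 mm thick and 12 mm high; the two long sides (at x = +-27.5 mm) have a 43 mm gap in the middle, room for a finger.
- blank: Loose aluminium blank, 50 (x) x 82 (y) x 30 (z) mm, plain silver grey with a dark groove on top; origin at the centre of its underside. It lies flat on the bench left or right of the fixture; its long side goes along the fixture's y, either way round. Lever underside clears a seated blank by 3 mm.
- wood_block: Loose wooden block, 45 x 124 x 43 mm, lies on the other side of the fixture; not needed. Origin at the centre of its underside.
- lever (a joint): Angle in rad of the locking lever: dark arm 8 mm thick that turns level about an upright post at nest x = 0, y = -61 mm. 0: points to the fixture's -x, clear of the pocket; grows clockwise seen from above to 1.60 at its stop; at 1.57 it points along +y over the blank. Starts at 0 to 0.5. Stays where it is left; about 1 N at the handle moves it.
- lever_grip (a point): Top centre of the lever's upright red round handle, 52 mm from the lever's axis: 14 mm thick, 28 mm tall above the arm, its top 106 mm above the bench.
- plunger (a joint): Height in m that the plunger pin is pulled up: 0 fully home in a hole, at most 0.024. The 10 mm pin reaches 15 mm into the hole, so it is clear above 0.016. A spring pushes it down with 3 to 5 N; if let down between holes the pin rests on the bar (0.015).
- knob: Black round plunger knob with a yellow dot on top, 26 mm across, 22 mm tall; origin at its centre, 68 mm above the bench when the pin is home; on the carriage at nest y = +80 mm. Below it are a 10 mm stem and an 18 mm collar; 20 mm of room under the knob down to the carriage plate.
- next_hole (a point): Centre of the mouth of the hole the pin must end in, on top of the bar 28 mm above the bench.
- parts_jar: Bystander: white jar with black lid, 58 x 58 x 77 mm, origin under its centre.
- oil_bottle: Bystander: white bottle with red tip, 47 x 46 x 150 mm, origin under its centre.
- mouse: Bystander: white computer mouse on a blue pad, 112 x 57 x 42 mm, origin under its centre.
- insert_box: Bystander: yellow box, 49 x 78 x 22 mm, origin under its centre.

How it is judged:
On the way, in this order (a step that is already met when the one before it is completed fails the run):
1. the blank lies flat in the pocket, the lever still open (horizontal distance between blank and nest below 0.006 m and z of blank in the frame of nest between -0.003 and 0.003 m and angle between the y axis of blank and the y axis of nest, either way round below 0.12 rad and angle between blank's own z axis and vertical below 0.06 rad and value of joint lever below 0.9 rad), for 0.2 s.
2. the lever is swung shut over the seated blank (value of joint lever above 1.4 rad and horizontal distance between blank and nest below 0.006 m and z of blank in the frame of nest below 0.003 m and value of joint plunger below 0.008 m), for 0.2 s.
3. the plunger is pulled clear of its hole (value of joint plunger above 0.0145 m and value of joint lever above 1.4 rad), for 0.05 s.
At the end, for the whole second after the job is handed in: The carriage stands within 3.5 mm of the next hole with the pin home (within 2 mm), the gripper's fingers still grip the knob with more than 5 N, the lever is shut (above 1.40 rad), and the blank lies flat in the pocket, within 6 mm of its centre and at rest (value of joint carriage between 0.0465 and 0.0535 m and horizontal distance between knob and next_hole below 0.004 m and value of joint plunger below 0.002 m and contact force between the fingers and knob above 5 N and value of joint lever above 1.4 rad and horizontal distance between blank and nest below 0.006 m and z of blank in the frame of nest below 0.003 m and angle between the y axis of blank and the y axis of nest, either way round below 0.12 rad and angle between blank's own z axis and vertical below 0.06 rad and linear speed of blank below 0.02 m/s); the arm keeps its last pose, push and grip.
It fails at once if a bystander is knocked about (distance of any of mouse, parts_jar, oil_bottle, insert_box, wood_block from where it was at the start of the episode above 0.04 m).
It also fails if it takes over 64 s, if anything falls off the work surface, if the arm or the gripper's body presses on something with over 40 N, if the wrist force passes 120 N, or if a joint passes its speed limit or range.

## Robot

A 7-joint arm with a two-finger parallel gripper is mounted at the origin on a cart in front of the work surface, level with it; the furniture and walls round the work are solid. World frame = base frame: x ahead of the robot, y to its left, z up, the work surface at z = 0. Lengths are in m, angles in rad, forces in N, time in s.
With the tool pointing down it reaches from about 0.4 to 0.875 m from the base axis. Payload 19.3 kg.
Tool frame: the origin (TCP) lies at the very end of the fingers, on their centre line; the grasp point (between the pads) lies 19 mm behind it; z points along the fingers, y is the line along which they close (so a half turn about z gives the same grasp; the last joint's range is limited). The gripper opens to 85 mm and grips with 20 to 120 N. Pads are 22 mm wide; open, the fingers measure 114 mm over their backs; the gripper's body (76 mm by 85 mm) begins 54 mm behind the grasp point. The pads swing forward as they close: fully open they stand 13 mm farther back than shut.
Start: joints at [-1.254, 0.521, -0.036, 1.599, 0.021, 1.021, -0.113], TCP at [0.236, 0.579, 0.231] pointing down, gripper open.
Joint ranges: [-2.91, 2.91], [-0.3, 2.13], [-1.5, 1.42], [0.17, 2.43], [-1.26, 4.41], [0.16, 1.93], [-2.52, 2.52]. Speed limits (rad/s): [1.89, 1.89, 2.39, 2.39, 3.01, 3.01, 3.01].

## Interface

Orientations are given as [roll, pitch, yaw] about the fixed x, y, z axes, in that order (R = Rz(yaw) Ry(pitch) Rx(roll)).
In Python, from workcell import bot gives the robot as it stands.
- The arm moves only by the shell command python3 -m crank 'ROWS' [FORCE]. ROWS is a JSON object of lists of equal length, an entry for each row: "travel": the shift along the world's x, y, z in cm, a list of three; "turn": the turn, a rotation vector about the world's x, y, z in degrees, a list of three; "gripper": the closure, from 0 (fully open) to 1 (shut). A call has exactly 5 rows; each row is the pose to reach, as a shift and turn from the pose commanded when the call began; what a row does not reach only later rows make up. A row lasts 1/10 s, in which the tool goes at most 50 mm and 8.59 degrees, less where a joint would pass 70% of its speed; a pose out of reach is approached as far as the arm can. A call with a gripper value outside its range is refused whole. The fingers move at their own pace and stop on an object; FORCE is the grip in N (left out, the last holds). Time passes only in rows, so rows that repeat a pose let the fingers close, or fill a call up. It gives the time, the measured TCP pose, the force, the opening and the grip force at its end, in the units of the state.
- bot.observe(): the state, without advancing time (a new reading comes with each control period).
- bot.grab_frame(name): name is "scene" or "top" or "wrist"; returns a dict with "pixels" (420x560x3 uint8, red, green, blue), "fx", "fy", "cx", "cy" (pixels), "extrinsics" (4x4, takes a point from world to camera coordinates). Camera axes: x right, y down, z forward; pixel columns grow to the right and rows downward; lengths in m; the calibration is good to about 2 mm. A picture is of the moment at which its call begins. There is no depth.
- bot.job_done(): hands the job in; it is judged then, once.
The state is a dict: "clock": time; "qpos": joint angles; "qd": joint speeds; "joint_efforts": joint torques, N m; "position": TCP position; "tool_rot": TCP orientation; "force": force on the tool from outside, world axes, zero at the start; "moment": the same for the moment, N m; "grip_width": finger opening in m; "finger_force": force on a finger pad.
Only numpy, scipy, OpenCV 4.12 (cv2) and the standard library are available. Lean on these libraries where they do the work, as an engineer would, in place of code of your own. Each camera call takes 0.05 s, during which the arm holds its last target. There are 200 camera calls.

## Working session

There is one attempt and no reset: what is moved stays moved. The work goes in short steps, Python scripts to look and compute and a shell command to move; the robot and the scene stay as the last step left them, time stands still between calls to the robot, and variables do not carry over. Pictures are saved under pics/ and viewed, at most 11 in all, crops included, and the job is handed in when it is done.

```bash
mkdir -p pics; ls
cat > h.py <<'E'
import numpy as np, cv2
from workcell import bot
def grab(n,f=None):
    d=bot.grab_frame(n); d['extrinsics']=np.array(d['extrinsics'])
    if f: cv2.imwrite('pics/'+f,cv2.cvtColor(np.array(d['pixels']),cv2.COLOR_RGB2BGR))
    return d
def ray(d,u,v):
    E=d['extrinsics'];R=E[:3,:3];t=E[:3,3]
    return -R.T@t, R.T@np.array([(u-d['cx'])/d['fx'],(v-d['cy'])/d['fy'],1])
def onz(d,u,v,z):
    c,r=ray(d,u,v); return c+r*(z-c[2])/r[2]
def proj(d,p):
    q=d['extrinsics'][:3,:3]@np.array(p)+d['extrinsics'][:3,3]
    return np.array([d['fx']*q[0]/q[2]+d['cx'],d['fy']*q[1]/q[2]+d['cy']])
def tri(obs):
    A=np.zeros((3,3));b=np.zeros(3);L=[]
    for d,u,v in obs:
        c,r=ray(d,u,v);r=r/np.linalg.norm(r);P=np.eye(3)-np.outer(r,r);A+=P;b+=P@c;L.append((c,P))
    x=np.linalg.solve(A,b); return x,[np.linalg.norm(P@(x-c)) for c,P in L]
E
python3 - <<'E'
from h import *
import pickle
D={n:grab(n,n+'0.png') for n in ('scene','top')}
pickle.dump(D,open('D0.pkl','wb'))
print(bot.observe())
for n in D: c,r=ray(D[n],280,210); print(n,c,r,D[n]['fx'])
E
```

```text
pics
{'clock': 0.1, 'qpos': array([-1.2541593 ,  0.52194328, -0.03634507,  1.59992393,  0.02120426,
        1.02110749, -0.11276532]), 'qd': array([-3.53982482e-04, -1.14721908e-03,  1.82006263e-05, -1.29525340e-03,
       -4.67779935e-04, -3.98308031e-04,  9.59252582e-05]), 'joint_efforts': array([ 4.33310604e-03, -9.28485632e+01,  1.98433846e+00, -3.70537770e+01,
        1.81656011e-02,  5.44511480e-03, -6.18542367e-05]), 'position': array([0.23570043, 0.57853809, 0.23079972]), 'tool_rot': array([-3.14059776e+00,  6.41376423e-05,  2.75479639e+00]), 'force': array([ 0.78151374,  0.80626667, -0.28352636]), 'moment': array([ 0.0032421 , -0.00558055,  0.01493876]), 'finger_force': 0.0, 'grip_width': 0.08554493842807348}
scene [-0.24385153 -0.49121885  0.68163558] [ 0.73176551  0.42544691 -0.53283293] 430.8039207594796
top [ 0.38226829 -0.0162478   1.09675961] [ 0.17919291  0.00690305 -0.98382624] 387.36341216270165
```

View pics/top0.png

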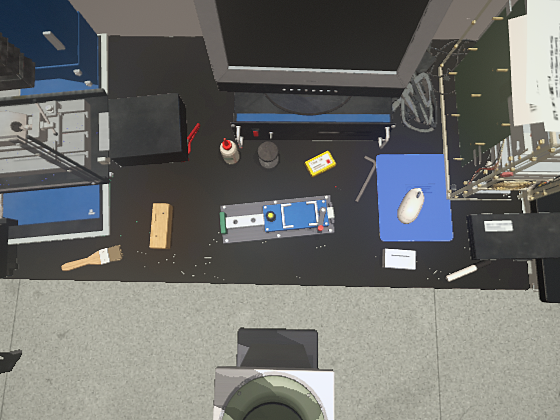

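View pics/scene0.png

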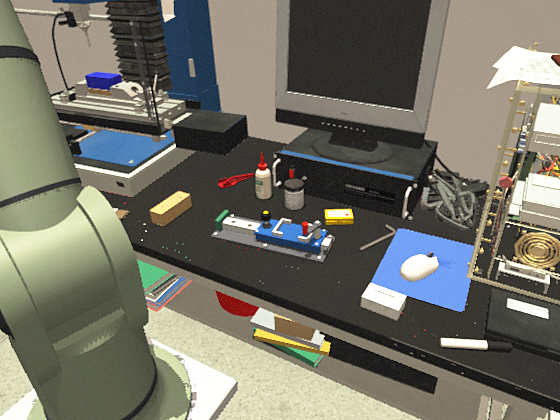

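The top view shows the green stop at (223,220), the knob at (270,216), the pocket at about (300,215), the red handle at (320,228), the blank at (400,259) and the wood block at (161,225). In the scene view the blank is at (384,300) and the fixture at (275,235). Next I'll measure these in more detail.

Run:
```python
from h import *
import pickle
D=pickle.load(open('D0.pkl','rb'))
def comps(d,m,box,mn=8):
    x0,y0,x1,y1=box;k=np.zeros(m.shape,np.uint8);k[y0:y1,x0:x1]=m[y0:y1,x0:x1]
    n,l,s,c=cv2.connectedComponentsWithStats(k)
    return [(s[i,4],c[i].round(1),s[i,:4]) for i in range(1,n) if s[i,4]>=mn]
B={'top':(200,180,430,290),'scene':(190,190,430,330)}
for n,d in D.items():
    im=np.array(d['pixels']);h=cv2.cvtColor(im,cv2.COLOR_RGB2HSV);H,S,V=[h[...,i].astype(int) for i in range(3)]
    M={'green':(H>45)&(H<90)&(S>90)&(V>40),'red':((H<8)|(H>172))&(S>130)&(V>80),'yellow':(H>20)&(H<35)&(S>130)&(V>90)}
    for k,m in M.items():
        for c in comps(d,m,B[n],4): print(n,k,c, onz(d,*c[1],{'green':.04,'red':.1,'yellow':.079}[k]).round(3))
d=D['top'];im=np.array(d['pixels'])[:,:,::-1]
a=cv2.resize(im[190:245,210:345],None,fx=5.9,fy=5.9,interpolation=cv2.INTER_CUBIC)
g=cv2.cvtColor(im,cv2.COLOR_BGR2GRAY);k=np.zeros_like(g);k[240:280,375:425]=(g[240:280,375:425]>130)*255
b=np.array(D['scene']['pixels'])[:,:,::-1][195:265,205:345]
b=cv2.resize(b,(a.shape[1],int(70*a.shape[1]/140)))
b=b[:270];cv2.imwrite('pics/crop0.png',np.vstack([a,b]))
cs,_=cv2.findContours(k,0,2);c=max(cs,key=cv2.contourArea);r=cv2.minAreaRect(c);bx=cv2.boxPoints(r)
P=[onz(d,*p,.03) for p in bx];print(r,np.round(P,3),[np.linalg.norm(P[i]-P[i-1]) for i in range(4)],np.mean(P,0))
```

```text
scene green (np.int32(128), array([220.9, 219.1]), array([215, 210,  14,  21], dtype=int32)) [0.524 0.142 0.04 ]
scene green (np.int32(5), array([254.8, 328.4]), array([254, 328,   3,   2], dtype=int32)) [ 0.238 -0.146  0.04 ]
scene red (np.int32(63), array([304.7, 226.9]), array([302, 221,   6,  14], dtype=int32)) [ 0.516 -0.116  0.1  ]
scene red (np.int32(4), array([258. , 248.8]), array([257, 248,   3,   2], dtype=int32)) [ 0.392 -0.062  0.1  ]
scene red (np.int32(574), array([235.7, 305.4]), array([215, 290,  44,  27], dtype=int32)) [ 0.224 -0.117  0.1  ]
scene yellow (np.int32(246), array([338.7, 218.1]), array([325, 208,  29,  17], dtype=int32)) [ 0.617 -0.162  0.079]
scene yellow (np.int32(18), array([265.2, 211.8]), array([263, 210,   6,   4], dtype=int32)) [0.559 0.02  0.079]
top green (np.int32(87), array([222.2, 221.9]), array([220, 212,   6,  21], dtype=int32)) [0.538 0.15  0.04 ]
top red (np.int32(26), array([320. , 227.7]), array([318, 225,   5,   6], dtype=int32)) [ 0.519 -0.114  0.1  ]
top yellow (np.int32(18), array([269.9, 214.7]), array([268, 213,   5,   5], dtype=int32)) [0.554 0.018 0.079]
((399.952880859375, 258.61175537109375), (31.445566177368164, 19.020734786987305), 4.39870548248291) [[ 0.425 -0.293  0.03 ]
 [ 0.477 -0.299  0.03 ]
 [ 0.472 -0.384  0.03 ]
 [ 0.421 -0.378  0.03 ]] [np.float64(0.08470399663126366), np.float64(0.05187272185640919), np.float64(0.08543729959754444), np.float64(0.051808797629401986)] [ 0.44869756 -0.33857138  0.03      ]
```

View pics/crop0.png

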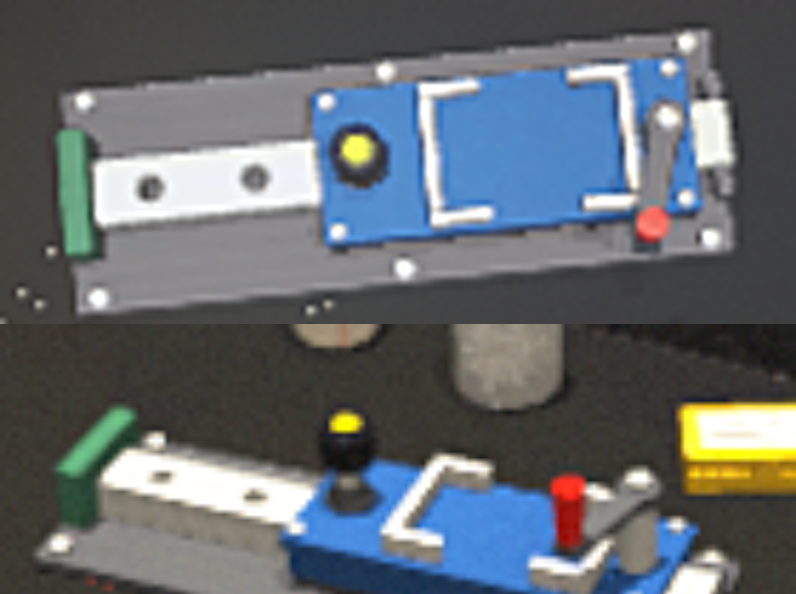

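```bash
python3 - <<'E'
from h import *
import pickle
D=pickle.load(open('D0.pkl','rb'));T,S=D['top'],D['scene']
print('knobdot',tri([(T,269.9,214.7),(S,265.2,211.8)]))
print('red',tri([(T,320,227.2),(S,304.7,222.5)]))
f=lambda X,Y,z:onz(T,210+X/5.9-.4,190+Y/5.9-.4,z)
h1,h2=f(150,188,.028),f(255,178,.028)
w=[f(*p,.049) for p in((420,85),(432,225),(636,205),(628,68))]
print('holes',h1,h2,np.linalg.norm(h1-h2)); print('walls',np.round(w,3),np.mean(w,0))
e=[f(312,92,.037),f(685,58,.037)];print('edge',e,np.linalg.norm(e[0]-e[1]))
for a,b in((h1,h2),(w[0],w[3]),(w[1],w[2]),e): v=a-b;print(np.degrees(np.arctan2(-v[0],v[1])))
print('post',f(665,117,.08))
E
python3 -m crank '{"travel":[[2,-4.5,1],[4,-9,2],[6,-13.5,3],[8,-18,4],[10,-22,5]],"turn":[[0,0,-8],[0,0,-16],[0,0,-24],[0,0,-32],[0,0,-40]],"gripper":[0,0,0,0,0]}'
python3 -m crank '{"travel":[[2,-4.5,0],[4,-9,0],[6,-13.5,0],[8,-18,0],[10,-22,0]],"turn":[[0,0,-6],[0,0,-12],[0,0,-18],[0,0,-23],[0,0,-23]],"gripper":[0,0,0,0,0]}'
python3 -m crank '{"travel":[[2,-4,0],[4,-8,0],[6,-13,0],[8,-18,0],[8,-18,0]],"turn":[[0,0,0],[0,0,0],[0,0,0],[0,0,0],[0,0,0]],"gripper":[0,0,0,0,0]}'
```

```text
knobdot (array([0.55384876, 0.01730437, 0.08251151]), [np.float64(0.00014544268191417925), np.float64(0.00014544268191423257)])
red (array([ 0.51970574, -0.11345021,  0.10920847]), [np.float64(0.0006047877066229946), np.float64(0.0006047877066229985)])
holes [0.54180939 0.11615526 0.028     ] [0.54763362 0.06658174 0.028     ] 0.04991448598289227
walls [[ 0.59  -0.011  0.049]
 [ 0.524 -0.018  0.049]
 [ 0.535 -0.112  0.049]
 [ 0.6   -0.108  0.049]] [ 0.56238105 -0.06194836  0.049     ]
edge [array([0.58791005, 0.04031656, 0.037     ]), array([ 0.60788938, -0.13569745,  0.037     ])] 0.1771443030573267
6.700766448065816
5.929438954931865
6.851784144824342
6.475919286724353
post [ 0.57131874 -0.12182758  0.08      ]
clock: 0.6
position: [0.3362, 0.3565, 0.2816]
tool_rot: [-3.141, -0.0, 2.051]
force: [1.1, 0.8, -0.5]
grip_width: 0.0853
finger_force: 0.0
clock: 1.1
position: [0.4361, 0.1365, 0.2814]
tool_rot: [3.141, -0.0, 1.651]
force: [0.8, 0.3, 0.5]
grip_width: 0.0854
finger_force: 0.0
clock: 1.6
position: [0.5165, -0.0468, 0.2812]
tool_rot: [3.141, 0.002, 1.649]
force: [-1.4, -0.2, -0.4]
grip_width: 0.0854
finger_force: 0.0
```

Run:
```python
from h import *
import pickle
W=grab('wrist','w1.png');pickle.dump(W,open('W1.pkl','wb'))
print(ray(W,280,210),W['fx'])
for n,p in dict(nest=(.562,-.062,.037),knob=(.5535,.0173,.079),red=(.5197,-.1135,.106),hole=(.5476,.0666,.028)).items(): print(n,proj(W,p).round(1))
```

```text
(array([0.51094156, 0.02402387, 0.42235823]), array([ 0.03431648, -0.2963428 , -0.95471591])) 301.52669314607175
nest [310.4 187.7]
knob [314.7 125.8]
red [274.9 242.8]
hole [309.3  82.5]
```

View pics/w1.png

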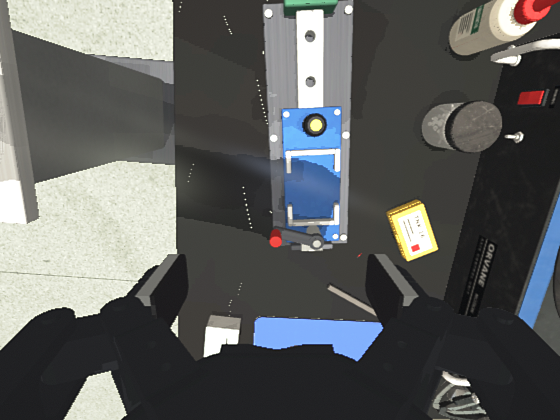

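```bash
python3 -m crank '{"travel":[[-1.4,-5,0],[-2.8,-10,0],[-4.2,-15,0],[-5.6,-20,0],[-7,-25,0]],"turn":[[0,0,0],[0,0,0],[0,0,0],[0,0,0],[0,0,0]],"gripper":[0,0,0,0,0]}'
python3 - <<'E'
from h import *
import pickle
W=grab('wrist','w2.png');pickle.dump(W,open('W2.pkl','wb'))
print(proj(W,(.4487,-.3386,.03)))
E
```

```text
clock: 2.15
position: [0.4479, -0.2823, 0.2813]
tool_rot: [3.141, -0.001, 1.657]
force: [1.0, -0.4, -0.1]
grip_width: 0.0852
finger_force: 0.0
[273.73185724 213.77215039]
```

View pics/w2.png

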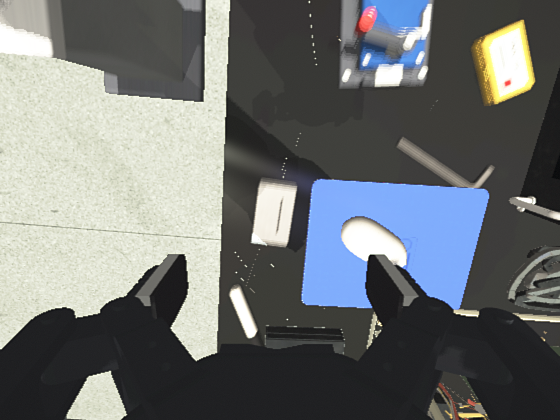

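w1 shows the knob dot at (316,126), the pocket centred near (313,187) and the red handle at (275,240), all within 3 px of the predictions. w2 shows the blank at (274,213) with its groove, as predicted. Next I'll refine both.

Run:
```python
from h import *
import pickle
W1=pickle.load(open('W1.pkl','rb'));D=pickle.load(open('D0.pkl','rb'));T,S=D['top'],D['scene']
W2=grab('wrist');pickle.dump(W2,open('W2.pkl','wb'))
def big(m,box):
    x0,y0,x1,y1=box;k=np.zeros(m.shape,np.uint8);k[y0:y1,x0:x1]=m[y0:y1,x0:x1]*255
    k=cv2.morphologyEx(k,cv2.MORPH_CLOSE,np.ones((3,3)))
    return max(cv2.findContours(k,0,2)[0],key=cv2.contourArea)
def rep(n,d,c,z):
    r=cv2.minAreaRect(c);P=np.array([onz(d,*p,z) for p in cv2.boxPoints(r)])
    L=P[1]-P[0];M=P[2]-P[1];v=L if np.linalg.norm(L)>np.linalg.norm(M) else M; v=v*np.sign(v[1])
    print(n,np.round(r[0],1),'ctr',P.mean(0).round(4),'dims',np.linalg.norm(L).round(4),np.linalg.norm(M).round(4),'yaw',np.degrees(np.arctan2(-v[0],v[1])).round(2));return r
hs=lambda d:cv2.cvtColor(np.array(d['pixels']),cv2.COLOR_RGB2HSV).astype(int)
h=hs(W2);rb=rep('blankW2',W2,big((h[...,1]<60)&(h[...,2]>125),(240,165,301,255)),.03)
h=hs(W1);c=big((h[...,1]<60)&(h[...,2]>120),(205,300,243,357));print('blank W1',cv2.boundingRect(c))
w=big((h[...,1]<90)&(h[...,2]>120),(280,145,345,226))
# pocket walls: all white comps
k=((h[...,1]<70)&(h[...,2]>140));k2=np.zeros(k.shape,np.uint8);k2[147:224,286:342]=k[147:224,286:342]
pts=cv2.findNonZero(k2);rep('walls W1',W1,pts,.049)
k2=(h[...,0]>98)&(h[...,0]<125)&(h[...,1]>100)
rep('plate W1',W1,big(k2,(270,95,352,250)),.037)
y=(h[...,0]>20)&(h[...,0]<35)&(h[...,1]>130)&(h[...,2]>90);m=cv2.moments(big(y,(300,110,330,140)));u=(m['m10']/m['m00'],m['m01']/m['m00'])
print('dot',u,tri([(T,269.9,214.7),(S,265.2,211.8),(W1,*u)]),onz(W1,*u,.079))
r=((h[...,0]<8)|(h[...,0]>172))&(h[...,1]>130)&(h[...,2]>80)
(cx,cy),rr=cv2.minEnclosingCircle(big(r,(260,225,290,255)));print('red',cx,cy,rr,tri([(T,320,227.2),(W1,cx,cy)]),onz(W1,cx,cy,.106))
for d,n in((W1,'W1'),(W2,'W2')):pass
# blank height: top-view centre vs W2
print('blank tri',tri([(T,399.95,258.6),(W2,*rb[0])]))
```

```text
blankW2 [278.2 203.6] ctr [ 0.4494 -0.3343  0.03  ] dims 0.0939 0.0499 yaw -3.32
blank W1 (205, 315, 36, 42)
walls W1 [313.5 185. ] ctr [ 0.5642 -0.0573  0.049 ] dims 0.0672 0.0987 yaw 7.89
plate W1 [313.1 169.3] ctr [ 0.5635 -0.0423  0.037 ] dims 0.0733 0.1626 yaw 10.13Traceback (most recent call last):
  File "<stdin>", line 22, in <module>
ZeroDivisionError: float division by zero
```

Run:
```python
from h import *
o=bot.observe();print(o['clock'],o['position'],o['tool_rot'],o['force'])
print('travel cm',(np.array([.449,-.340,.004])-o['position'])*100,'turn',86.8-np.degrees(o['tool_rot'][2]))
```

```text
2.25 [ 0.44563998 -0.28693016  0.2815219 ] [-3.14096573e+00  1.87904950e-03  1.64815265e+00] [0.32913512 1.79208278 0.25177143]
travel cm [  0.33600199  -5.30698429 -27.75219045] turn -7.632190861044364
```

```bash
python3 -m crank '{"travel":[[0.3,-4.85,-2],[0.3,-4.85,-7],[0.3,-4.85,-12],[0.3,-4.85,-17],[0.3,-4.85,-20]],"turn":[[0,0,-4],[0,0,-7.6],[0,0,-7.6],[0,0,-7.6],[0,0,-7.6]],"gripper":[0,0,0,0,0]}'
python3 -m crank '{"travel":[[0,0,0],[0,0,0],[0,0,0],[0,0,0],[0,0,0]],"turn":[[0,0,0],[0,0,0],[0,0,0],[0,0,0],[0,0,0]],"gripper":[0,0,0,0,0]}'
python3 - <<'E'
from h import *
W=grab('wrist','w3.png');print(bot.observe()['position'])
for p in ((.449,-.340,.03),(.427,-.300,.03),(.471,-.38,.03)):print(proj(W,p))
E
```

```text
clock: 2.75
position: [0.4506, -0.3282, 0.0779]
tool_rot: [-3.139, -0.002, 1.524]
force: [0.3, -0.2, -0.2]
grip_width: 0.0855
finger_force: 0.0
clock: 3.25
position: [0.452, -0.3305, 0.0825]
tool_rot: [3.14, 0.001, 1.523]
force: [0.0, -0.5, -0.2]
grip_width: 0.0853
finger_force: 0.0
[ 0.45188653 -0.33049394  0.08227779]
[272.89542375 237.94944929]
[236.21033027 182.83178947]
[305.94242077 287.60103708]
```

View pics/w3.png

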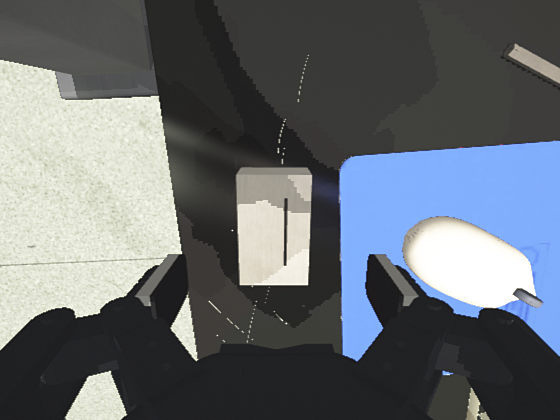

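w3 shows the blank's top face spanning columns 237–311 and rows 175–286, between the open fingers. It lies about 8 px higher than predicted, so I'll recompute from here.

Run:
```python
from h import *
W=grab('wrist');import pickle;pickle.dump(W,open('W3.pkl','wb'))
P=np.array([onz(W,*p,.03) for p in((237,175),(311,175),(309,286),(239,285))])
print(P.round(4),P.mean(0),[np.linalg.norm(P[i]-P[i-1]).round(4) for i in range(4)])
W2=pickle.load(open('W2.pkl','rb'));print([proj(W2,p) for p in P])
for a,b in((0,3),(1,2)): v=P[a]-P[b];print(np.degrees(np.arctan2(-v[0],v[1])))
o=bot.observe();print(o['position'],o['tool_rot'])
```

```text
[[ 0.4278 -0.2947  0.03  ]
 [ 0.4758 -0.2971  0.03  ]
 [ 0.473  -0.3786  0.03  ]
 [ 0.4224 -0.3753  0.03  ]] [ 0.44977204 -0.33641563  0.03      ] [np.float64(0.0807), np.float64(0.0481), np.float64(0.0815), np.float64(0.0507)]
[array([264.11149328, 174.77315801]), array([300.16179267, 179.29373173]), array([292.37972187, 236.15690631]), array([256.42645037, 231.3264653 ])]
-3.8484069339770475
-1.972289582388812
[ 0.4517376  -0.33047918  0.0819933 ] [3.14057209e+00 3.26481877e-04 1.52269120e+00]
```

```bash
python3 -m crank '{"travel":[[-0.2,-0.6,-1],[-0.2,-0.6,-3],[-0.2,-0.6,-5],[-0.2,-0.6,-7],[-0.2,-0.6,-7.6]],"turn":[[0,0,0],[0,0,0],[0,0,0],[0,0,0],[0,0,0]],"gripper":[0,0,0,0,0]}'
python3 -m crank '{"travel":[[0,0,0],[0,0,0],[0,0,0],[0,0,0],[0,0,0]],"turn":[[0,0,0],[0,0,0],[0,0,0],[0,0,0],[0,0,0]],"gripper":[0,0,0,0.6,0.6]}' 50
python3 -m crank '{"travel":[[0,0,0],[0,0,0],[0,0,0],[0,0,0],[0,0,0]],"turn":[[0,0,0],[0,0,0],[0,0,0],[0,0,0],[0,0,0]],"gripper":[0.8,0.8,0.8,0.8,0.8]}' 50
```

```text
clock: 3.85
position: [0.4482, -0.3362, 0.0031]
tool_rot: [-3.139, -0.001, 1.522]
force: [-0.9, 0.1, 0.5]
grip_width: 0.0856
finger_force: 0.0
clock: 4.35
position: [0.4496, -0.3365, 0.0058]
tool_rot: [3.141, 0.0, 1.523]
force: [-0.5, -0.3, -0.5]
grip_width: 0.0589
finger_force: 0.0
clock: 4.85
position: [0.4496, -0.3364, 0.0059]
tool_rot: [3.141, 0.0, 1.523]
force: [-1.0, 2.4, 9.7]
grip_width: 0.0492
finger_force: 51.9
```

```bash
python3 -m crank '{"travel":[[0,0,3],[0,0,7],[0,0,11],[2,2,14],[4,6,14]],"turn":[[0,0,0],[0,0,0],[0,0,0],[0,0,4],[0,0,9.3]],"gripper":[0.8,0.8,0.8,0.8,0.8]}' 50
python3 -m crank '{"travel":[[3,4,0],[5,8,0],[7.2,11.6,0],[7.2,11.6,0],[7.2,11.6,0]],"turn":[[0,0,0],[0,0,0],[0,0,0],[0,0,0],[0,0,0]],"gripper":[0.8,0.8,0.8,0.8,0.8]}' 50
python3 -m crank '{"travel":[[0,0,0],[0,0,0],[0,0,0],[0,0,0],[0,0,0]],"turn":[[0,0,0],[0,0,0],[0,0,0],[0,0,0],[0,0,0]],"gripper":[0.8,0.8,0.8,0.8,0.8]}' 50
python3 - <<'E'
from h import *
W=grab('wrist','w4.png');import pickle;pickle.dump(W,open('W4.pkl','wb'))
o=bot.observe();print(o['position'],o['tool_rot'])
for n,p in dict(nest=(.562,-.062,.037),knob=(.5535,.0173,.079),red=(.5197,-.1135,.106)).items(): print(n,proj(W,p).round(1))
E
```

```text
clock: 5.35
position: [0.4907, -0.2791, 0.1493]
tool_rot: [3.137, 0.004, 1.683]
force: [1.1, 0.0, -2.7]
grip_width: 0.049
finger_force: 54.2
clock: 5.85
position: [0.5615, -0.1595, 0.1451]
tool_rot: [-3.141, -0.0, 1.687]
force: [0.4, -0.8, -3.0]
grip_width: 0.0491
finger_force: 54.0
clock: 6.35
position: [0.5613, -0.1607, 0.1453]
tool_rot: [-3.142, 0.0, 1.684]
force: [0.1, 1.3, -2.0]
grip_width: 0.049
finger_force: 54.0
[ 0.56130278 -0.16061687  0.14531275] [ 3.14158232e+00 -2.91643763e-05  1.68453721e+00]
nest [292.2  80.2]
knob [298.8 -81.1]
red [216.1 150.7]
```

View pics/w4.png

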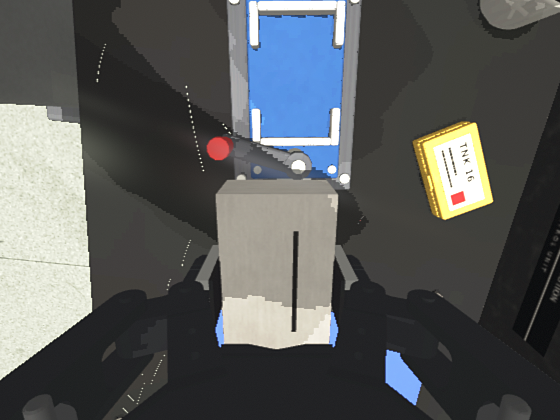

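w4 shows the held blank level, with its top face at columns 217–337. The pocket walls span columns about 247–345 and rows 2–146, and the lever post is at (298,165) with the red handle at (218,148). I'll measure the wall edges next.

Run:
```python
from h import *
import pickle
W=pickle.load(open('W4.pkl','rb'));im=np.array(W['pixels']);h=cv2.cvtColor(im,cv2.COLOR_RGB2HSV).astype(int)
wh=((h[...,1]<70)&(h[...,2]>150))
def runs(a):
    d=np.flatnonzero(np.diff(np.r_[0,a.astype(int),0]));return [(int(x),int(y)) for x,y in zip(d[::2],d[1::2]) if y-x>2]
for v in (3,5,8,15,25,35,120,130,138,142): print('row',v,runs(wh[v,225:365]), '+225')
for u in (253,265,280,300,320,335,341,350): print('col',u,runs(wh[:160,u]))
r=((h[...,0]<8)|(h[...,0]>172))&(h[...,1]>130)&(h[...,2]>80);k=np.zeros(r.shape,np.uint8);k[130:170,200:235]=r[130:170,200:235]
(cx,cy),rr=cv2.minEnclosingCircle(max(cv2.findContours(k,0,2)[0],key=cv2.contourArea));print('red',cx,cy,rr,onz(W,cx,cy,.106))
T=pickle.load(open('D0.pkl','rb'));print(tri([(W,cx,cy),(T['top'],320,227.2),(T['scene'],304.7,222.5)]))
print('post',onz(W,298,165,.08))
```

```text
row 3 [(7, 12), (24, 121)] +225
row 5 [(24, 120)] +225
row 8 [(24, 120)] +225
row 15 [(24, 33), (111, 120)] +225
row 25 [(24, 33), (110, 120)] +225
row 35 [(4, 7), (25, 33), (110, 119)] +225
row 120 [(8, 13), (27, 35), (106, 115)] +225
row 130 [(27, 36), (106, 114)] +225
row 138 [(27, 35), (36, 114)] +225
row 142 [(35, 114)] +225
col 253 [(1, 46), (109, 141)]
col 265 [(1, 11), (138, 145)]
col 280 [(1, 11), (137, 146)]
col 300 [(1, 11), (137, 146), (153, 160)]
col 320 [(1, 10), (137, 146)]
col 335 [(1, 10), (27, 43), (108, 146)]
col 341 [(1, 45)]
col 350 []
red 220.0 148.0 13.601571083068848 [ 0.52188553 -0.11168616  0.106     ]
(array([ 0.52116132, -0.11258393,  0.10755904]), [np.float64(0.0014395329313659421), np.float64(0.0016334749876745294), np.float64(0.0009053313159217035)])
post [ 0.57134585 -0.12023066  0.08      ]
```

Run:
```python
from h import *
import pickle
W=pickle.load(open('W4.pkl','rb'))
P=np.array([onz(W,*p,.049) for p in((248.9,.5),(345,.5),(338.7,145.5),(252.1,144.5))])
print(P.round(4),'ctr',P.mean(0),[np.linalg.norm(P[i]-P[i-1]).round(4) for i in range(4)])
for a,b in((0,3),(1,2)): v=P[a]-P[b];print(np.degrees(np.arctan2(-v[0],v[1])))
T=pickle.load(open('D0.pkl','rb'))['top']
c=np.mean([proj(T,p) for p in P],0);print('top proj of ctr',c,'seen 299.4,214.3'); print(tri([(W,*proj(W,P.mean(0))),(T,299.3,214.2)]))
# held blank top corners: z of top = tcp z -.0059+.03
z=.1453-.0059+.03
B=np.array([onz(W,*p,z) for p in((217,194),(337,192),(333,345),(221,345))]);print('blank',B.round(4),[np.linalg.norm(B[i]-B[i-1]).round(4) for i in range(4)],B.mean(0))
```

```text
[[ 0.5256 -0.0163  0.049 ]
 [ 0.5911 -0.0089  0.049 ]
 [ 0.6034 -0.1061  0.049 ]
 [ 0.5366 -0.1129  0.049 ]] ctr [ 0.56417982 -0.06104416  0.049     ] [np.float64(0.0972), np.float64(0.0659), np.float64(0.098), np.float64(0.0672)]
6.477064919307605
7.23958061287338
top proj of ctr [298.93963272 213.65262681] seen 299.4,214.3
(array([ 0.56344485, -0.06152124,  0.04804701]), [np.float64(0.0009741454777497291), np.float64(0.0009741454777497168)])
blank [[ 0.5328 -0.1226  0.1694]
 [ 0.5804 -0.1163  0.1694]
 [ 0.591  -0.1892  0.1694]
 [ 0.5389 -0.1952  0.1694]] [np.float64(0.0729), np.float64(0.048), np.float64(0.0737), np.float64(0.0524)] [ 0.56077117 -0.15581802  0.1694    ]
```

```bash
python3 -m crank '{"travel":[[0.1,3,0],[0.2,7,0],[0.25,9.9,0],[0.25,9.9,-3],[0.25,9.9,-6.5]],"turn":[[0,0,0],[0,0,0.2],[0,0,0.2],[0,0,0.2],[0,0,0.2]],"gripper":[0.8,0.8,0.8,0.8,0.8]}' 50
python3 -m crank '{"travel":[[0,0,0],[0,0,0],[0,0,0],[0,0,0],[0,0,0]],"turn":[[0,0,0],[0,0,0],[0,0,0],[0,0,0],[0,0,0]],"gripper":[0.8,0.8,0.8,0.8,0.8]}' 50
python3 - <<'E'
from h import *
W=grab('wrist','w5.png');import pickle;pickle.dump(W,open('W5.pkl','wb'))
o=bot.observe();print(o['position'],o['tool_rot'])
E
```

```text
clock: 6.9
position: [0.565, -0.0601, 0.0805]
tool_rot: [3.139, -0.0, 1.691]
force: [0.6, -0.2, -3.2]
grip_width: 0.0492
finger_force: 54.1
clock: 7.4
position: [0.5644, -0.0615, 0.0813]
tool_rot: [3.14, 0.0, 1.688]
force: [-0.3, -0.8, -2.3]
grip_width: 0.0494
finger_force: 54.0
[ 0.56430122 -0.06143393  0.08108671] [ 3.14038952e+00 -4.86604999e-06  1.68829608e+00]
```

View pics/w5.png

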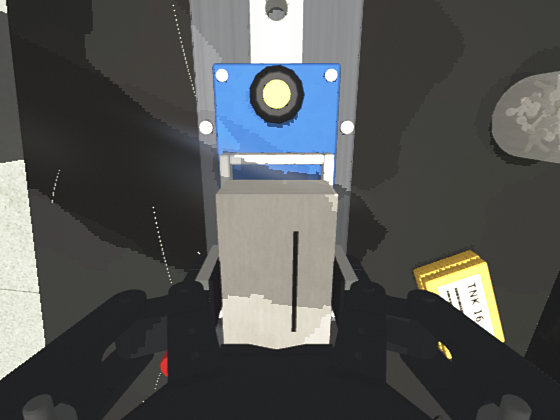

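w5 shows the held blank (columns 217–337) centred behind the pocket's front wall (columns 219–335), with the knob dot at (277,94).

Run:
```python
from h import *
import pickle
W=pickle.load(open('W5.pkl','rb'));h=cv2.cvtColor(np.array(W['pixels']),cv2.COLOR_RGB2HSV).astype(int)
y=((h[...,0]>18)&(h[...,0]<38)&(h[...,1]>80)&(h[...,2]>90)).astype(np.uint8);y[:70]=0;y[120:]=0;y[:,:255]=0;y[:,300:]=0
m=cv2.moments(y,True);u=m['m10']/m['m00'],m['m01']/m['m00'];k=onz(W,*u,.079)
D=pickle.load(open('D0.pkl','rb'))
print('dot',u,k,tri([(W,*u),(D['top'],269.9,214.7),(D['scene'],265.2,211.8)]))
t=np.radians(6.8);yy=np.array([-np.sin(t),np.cos(t),0]);print('nest from knob',k-.08*yy)
wh=((h[...,1]<70)&(h[...,2]>150))
for v in (157,160,165,172): a=np.flatnonzero(wh[v,205:350])+205;print(v,a.min(),a.max())
for u in (240,276,310):a=np.flatnonzero(wh[145:190,u])+145;print(u,a.min(),a.max())
v=159;print('wall ctr',onz(W,(218.5+335.5)/2,154,.049))
print('tcp',bot.observe()['position'])
```

```text
dot (275.57954545454544, 93.9090909090909) [0.55442284 0.01860976 0.079     ] (array([0.55425126, 0.01778347, 0.08209214]), [np.float64(0.0006452667286285349), np.float64(0.0005359712368258441), np.float64(0.00033596665732828787)])
nest from knob [ 0.56389515 -0.06082748  0.079     ]
157 219 348
160 220 348
165 220 333
172 220 347
240 154 180
276 154 186
310 154 189
wall ctr [ 0.55866996 -0.01134199  0.049     ]
tcp [ 0.56430122 -0.06143393  0.08108671]
```

```bash
python3 -m crank '{"travel":[[0,0.05,-1],[0,0.05,-2],[0,0.05,-2.6],[0,0.05,-3.0],[0,0.05,-3.2]],"turn":[[0,0,0],[0,0,0],[0,0,0],[0,0,0],[0,0,0]],"gripper":[0.8,0.8,0.8,0.8,0.8]}' 50
python3 -m crank '{"travel":[[0,0,-0.1],[0,0,-0.3],[0,0,-0.5],[0,0,-0.6],[0,0,-0.6]],"turn":[[0,0,0],[0,0,0],[0,0,0],[0,0,0],[0,0,0]],"gripper":[0.8,0.8,0.8,0.8,0.8]}' 50
```

```text
clock: 7.95
position: [0.5636, -0.0611, 0.0476]
tool_rot: [-3.141, 0.0, 1.688]
force: [0.2, -0.8, -2.5]
grip_width: 0.0493
finger_force: 54.1
clock: 8.45
position: [0.564, -0.0611, 0.0428]
tool_rot: [3.141, -0.0, 1.688]
force: [-3.9, 0.6, 9.9]
grip_width: 0.0489
finger_force: 55.4
```

```bash
python3 -m crank '{"travel":[[0,0,0],[0,0,0],[0,0,0],[0,0,0],[0,0,0]],"turn":[[0,0,0],[0,0,0],[0,0,0],[0,0,0],[0,0,0]],"gripper":[0.3,0.2,0.2,0.2,0.2]}' 30
python3 -m crank '{"travel":[[0,0,2],[0,0,4],[0,0,7],[-0.5,-4,9],[-1,-9,11]],"turn":[[0,0,0],[0,0,0],[0,0,0],[0,0,0],[0,0,0]],"gripper":[0.2,0.2,0.2,0.3,0.5]}' 30
python3 -m crank '{"travel":[[0,0,0],[0,0,0],[0,0,0],[0,0,0],[0,0,0]],"turn":[[0,0,0],[0,0,0],[0,0,0],[0,0,0],[0,0,0]],"gripper":[0.5,0.5,0.5,0.5,0.5]}' 30
python3 - <<'E'
from h import *
W=grab('wrist','w6.png');import pickle;pickle.dump(W,open('W6.pkl','wb'))
h=cv2.cvtColor(np.array(W['pixels']),cv2.COLOR_RGB2HSV).astype(int)
r=((h[...,0]<8)|(h[...,0]>172))&(h[...,1]>130)&(h[...,2]>80);k=r.astype(np.uint8);c=max(cv2.findContours(k,0,2)[0],key=cv2.contourArea)
print(cv2.minEnclosingCircle(c));o=bot.observe();print(o['position'],o['tool_rot'],proj(W,(.521,-.1126,.106)))
E
```

```text
clock: 8.95
position: [0.5639, -0.0609, 0.0423]
tool_rot: [-3.142, -0.0, 1.688]
force: [0.3, 0.3, -0.2]
grip_width: 0.0688
finger_force: 0.0
clock: 9.45
position: [0.5546, -0.1465, 0.1519]
tool_rot: [3.141, -0.0, 1.692]
force: [0.7, -1.1, -0.5]
grip_width: 0.0462
finger_force: 0.0
clock: 9.95
position: [0.5543, -0.1462, 0.1504]
tool_rot: [-3.141, -0.0, 1.69]
force: [0.1, 0.3, 0.4]
grip_width: 0.0426
finger_force: 0.0
((229.60638427734375, 171.7127685546875), 10.832632064819336)
[ 0.55425909 -0.14641701  0.15042851] [-3.14096893e+00 -1.92702921e-04  1.68946335e+00] [230.1132513  173.02475967]
```

View pics/w6.png

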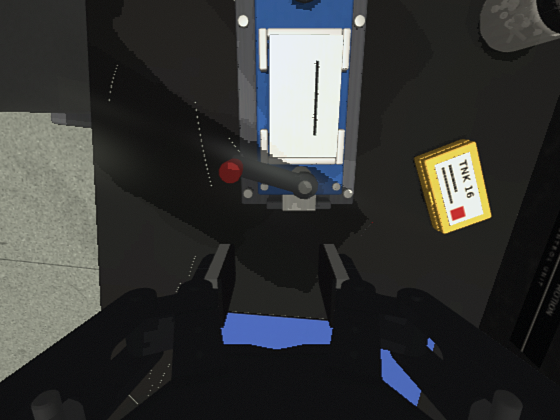

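w6 shows the blank seated in the pocket (columns 267–342, rows 35–165), with the red handle at (230,172). That matches the prediction, so I'll go and grip the handle.

```bash
python3 -m crank '{"travel":[[-2,2,0],[-3.3,3.4,0],[-3.3,3.4,-2],[-3.3,3.4,-5],[-3.3,3.4,-6.8]],"turn":[[0,0,0],[0,0,0],[0,0,0],[0,0,0],[0,0,0]],"gripper":[0.5,0.5,0.5,0.5,0.5]}' 20
python3 -m crank '{"travel":[[0,0,0],[0,0,0],[0,0,0],[0,0,0],[0,0,0]],"turn":[[0,0,0],[0,0,0],[0,0,0],[0,0,0],[0,0,0]],"gripper":[0.5,0.5,0.9,0.9,0.9]}' 20
python3 -m crank '{"travel":[[0,0,0],[0,0,0],[0,0,0],[0,0,0],[0,0,0]],"turn":[[0,0,0],[0,0,0],[0,0,0],[0,0,0],[0,0,0]],"gripper":[1,1,1,1,1]}' 20
python3 - <<'E'
from h import *
p=bot.observe()['position'];pv=np.array([.571,-.121]);t=np.radians(6.7);X=np.array([np.cos(t),np.sin(t)]);Y=np.array([-np.sin(t),np.cos(t)])
d=p[:2]-pv;a0=np.arctan2(d@Y,-d@X);print(p,'a0',a0,'r',np.hypot(*d))
for a in np.linspace(a0,1.6,11): print(round(a,2),((pv+.052*(-np.cos(a)*X+np.sin(a)*Y)-p[:2])*100).round(2))
E
```

```text
clock: 10.5
position: [0.5208, -0.1124, 0.0812]
tool_rot: [-3.141, -0.0, 1.689]
force: [-0.3, 0.4, -0.1]
grip_width: 0.0426
finger_force: 0.0
clock: 11.0
position: [0.521, -0.1132, 0.0835]
tool_rot: [3.142, -0.0, 1.688]
force: [-5.0, -0.0, 7.1]
grip_width: 0.0127
finger_force: 20.4
clock: 11.5
position: [0.521, -0.1133, 0.0836]
tool_rot: [3.142, -0.0, 1.688]
force: [-5.2, 0.7, 7.2]
grip_width: 0.0125
finger_force: 20.4
[ 0.52098741 -0.11325583  0.08355064] a0 0.2705614220752482 r 0.05060861222049532
0.27 [-0.14  0.02]
0.4 [0.01 0.7 ]
0.54 [0.25 1.34]
0.67 [0.57 1.95]
0.8 [0.98 2.52]
0.94 [1.45 3.02]
1.07 [1.98 3.46]
1.2 [2.57 3.82]
1.33 [3.2 4.1]
1.47 [3.86 4.3 ]
1.6 [4.55 4.41]
```

```bash
python3 -m crank '{"travel":[[0.1,0.7,0.2],[0.3,1.35,0.2],[0.6,1.95,0.2],[1.0,2.5,0.2],[1.5,3.0,0.2]],"turn":[[0,0,0],[0,0,0],[0,0,0],[0,0,0],[0,0,0]],"gripper":[1,1,1,1,1]}' 20
python3 -m crank '{"travel":[[0.5,0.45,0],[1.1,0.8,0],[1.7,1.1,0],[2.4,1.3,0],[3.0,1.4,0]],"turn":[[0,0,0],[0,0,0],[0,0,0],[0,0,0],[0,0,0]],"gripper":[1,1,1,1,1]}' 20
python3 -m crank '{"travel":[[0,0,0],[0,0,0],[0,0,0],[0,0,0],[0,0,0]],"turn":[[0,0,0],[0,0,0],[0,0,0],[0,0,0],[0,0,0]],"gripper":[1,1,1,1,1]}' 20
```

```text
clock: 12.0
position: [0.5354, -0.0818, 0.0846]
tool_rot: [-3.139, -0.001, 1.689]
force: [-7.6, 2.1, -4.1]
grip_width: 0.0126
finger_force: 21.8
clock: 12.5
position: [0.5662, -0.0674, 0.0848]
tool_rot: [-3.14, -0.002, 1.69]
force: [-4.9, 2.4, -2.7]
grip_width: 0.0126
finger_force: 22.0
clock: 13.0
position: [0.5664, -0.0674, 0.0848]
tool_rot: [3.142, -0.001, 1.69]
force: [-2.2, 5.7, -3.9]
grip_width: 0.0127
finger_force: 21.8
```

```bash
python3 -m crank '{"travel":[[0,0,0],[0,0,0],[0,0,0],[0,0,2],[0,0,5]],"turn":[[0,0,0],[0,0,0],[0,0,0],[0,0,0],[0,0,0]],"gripper":[0.5,0.5,0.5,0.5,0.5]}' 20
python3 -m crank '{"travel":[[0,-3,2],[0,-7,5],[0,-7,5],[0,-7,5],[0,-7,5]],"turn":[[0,0,0],[0,0,0],[0,0,0],[0,0,0],[0,0,0]],"gripper":[0.5,0.5,0.5,0.5,0.5]}' 20
python3 - <<'E'
from h import *
import pickle
W=grab('wrist','w7.png');pickle.dump(W,open('W7.pkl','wb'))
h=cv2.cvtColor(np.array(W['pixels']),cv2.COLOR_RGB2HSV).astype(int)
def big(k): return max(cv2.findContours(k.astype(np.uint8),0,2)[0],key=cv2.contourArea)
k=((h[...,0]<8)|(h[...,0]>172))&(h[...,1]>130)&(h[...,2]>60);k[:,360:]=0
c,r=cv2.minEnclosingCircle(big(k));q=onz(W,*c,.106);d=(q-[.571,-.121,0])[:2]
t=np.radians(6.7);X=np.array([np.cos(t),np.sin(t)]);Y=np.array([-np.sin(t),np.cos(t)]);print('red',c,r,q,'lever',np.arctan2(d@Y,-d@X))
y=(h[...,0]>18)&(h[...,0]<38)&(h[...,1]>80)&(h[...,2]>60);y[:,360:]=0
m=cv2.moments(big(y));u=m['m10']/m['m00'],m['m01']/m['m00'];D=pickle.load(open('D0.pkl','rb'))
print('dot',m['m00'],u,onz(W,*u,.079),tri([(W,*u),(D['top'],269.9,214.7),(D['scene'],265.2,211.8)]))
o=bot.observe();print(o['position'],o['tool_rot'])
E
```

```text
clock: 13.5
position: [0.5656, -0.0692, 0.1344]
tool_rot: [-3.139, 0.0, 1.688]
force: [-0.0, 0.3, 1.1]
grip_width: 0.0429
finger_force: 0.0
clock: 14.0
position: [0.5662, -0.1383, 0.1843]
tool_rot: [-3.141, -0.001, 1.689]
force: [0.4, -0.6, -0.1]
grip_width: 0.0428
finger_force: 0.0
red (288.234375, 123.640625) 9.62248706817627 [ 0.56634838 -0.07145595  0.106     ] lever 1.5941192955929255
dot 22.0 (286.6818181818182, 1.1136363636363635) [0.55548652 0.01162677 0.079     ] (array([0.55463622, 0.01546374, 0.0808556 ]), [np.float64(0.004307634323748141), np.float64(0.0020991307198482603), np.float64(0.0024212851271984037)])
[ 0.56611917 -0.13808329  0.18411438] [-3.14067996e+00 -5.91361749e-04  1.68951519e+00]
```

View pics/w7.png

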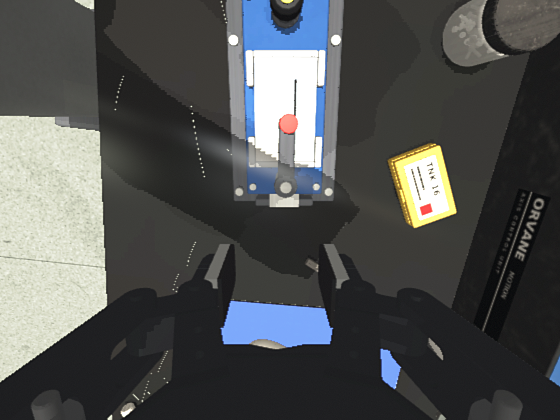

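w7 shows the lever shut over the seated blank, with the handle at (288,124) for a lever angle of about 1.59 rad. The dot is cut off at the top edge, so for the knob I'll use the earlier three-view fix (.5543, .0178).

```bash
python3 -m crank '{"travel":[[-0.3,4.5,0],[-0.6,9,0],[-1.0,13.5,0],[-1.17,15.6,-1],[-1.17,15.6,-5]],"turn":[[0,0,0],[0,0,0],[0,0,0],[0,0,0],[0,0,0]],"gripper":[0.5,0.5,0.5,0.5,0.5]}' 20
python3 -m crank '{"travel":[[0,0,-3],[0,0,-6],[0,0,-8],[0,0,-8.4],[0,0,-8.4]],"turn":[[0,0,0],[0,0,0],[0,0,0],[0,0,0],[0,0,0]],"gripper":[0.5,0.5,0.5,0.5,0.5]}' 20
python3 -m crank '{"travel":[[0,0,0],[0,0,0],[0,0,0],[0,0,0],[0,0,0]],"turn":[[0,0,0],[0,0,0],[0,0,0],[0,0,0],[0,0,0]],"gripper":[0.9,0.9,0.9,0.9,0.9]}' 50
```

```text
clock: 14.55
position: [0.556, 0.022, 0.1361]
tool_rot: [3.137, -0.002, 1.695]
force: [2.3, -0.2, -1.1]
grip_width: 0.0429
finger_force: 0.0
clock: 15.05
position: [0.5541, 0.0172, 0.0504]
tool_rot: [-3.14, 0.0, 1.689]
force: [0.1, -0.7, 0.2]
grip_width: 0.0425
finger_force: 0.0
clock: 15.55
position: [0.5552, 0.0171, 0.0518]
tool_rot: [3.14, -0.0, 1.689]
force: [-0.6, 1.0, 9.2]
grip_width: 0.0238
finger_force: 49.3
```

```bash
python3 -m crank '{"travel":[[0,0,0.4],[0,0,0.9],[0,0,1.4],[0,0,1.8],[0,0,2.1]],"turn":[[0,0,0],[0,0,0],[0,0,0],[0,0,0],[0,0,0]],"gripper":[0.9,0.9,0.9,0.9,0.9]}' 70
python3 -m crank '{"travel":[[0,0,0],[0,0,0],[0,0,0],[0,0,0],[0,0,0]],"turn":[[0,0,0],[0,0,0],[0,0,0],[0,0,0],[0,0,0]],"gripper":[0.9,0.9,0.9,0.9,0.9]}' 70
```

```text
clock: 16.05
position: [0.5551, 0.0171, 0.0725]
tool_rot: [3.14, -0.0, 1.689]
force: [5.5, 1.7, -6.0]
grip_width: 0.0235
finger_force: 68.8
clock: 16.55
position: [0.555, 0.017, 0.072]
tool_rot: [3.141, 0.0, 1.689]
force: [5.8, 0.5, -5.0]
grip_width: 0.0234
finger_force: 69.0
```

```bash
python3 -m crank '{"travel":[[-0.1,0.9,0],[-0.23,2,0],[-0.37,3.2,0],[-0.5,4.3,0],[-0.59,4.97,0]],"turn":[[0,0,0],[0,0,0],[0,0,0],[0,0,0],[0,0,0]],"gripper":[0.9,0.9,0.9,0.9,0.9]}' 70
python3 -m crank '{"travel":[[0,0,0],[0,0,0],[0,0,0],[0,0,0],[0,0,0]],"turn":[[0,0,0],[0,0,0],[0,0,0],[0,0,0],[0,0,0]],"gripper":[0.9,0.9,0.9,0.9,0.9]}' 70
python3 - <<'E'
from h import *
o=bot.observe();p=o['position'];print(p,'moved',np.hypot(*(p[:2]-[.555,.017])))
E
```

```text
clock: 17.05
position: [0.549, 0.0671, 0.0719]
tool_rot: [3.141, 0.0, 1.689]
force: [6.9, -0.8, -5.2]
grip_width: 0.0233
finger_force: 69.0
clock: 17.55
position: [0.5491, 0.0668, 0.072]
tool_rot: [3.141, -0.0, 1.689]
force: [5.9, 1.8, -5.1]
grip_width: 0.0234
finger_force: 69.0
[0.54906226 0.06677512 0.07196025] moved 0.0501280300478998
```

Moved 50.1 mm. Now I'll lower the pin in two stages, watching the force.

```bash
python3 -m crank '{"travel":[[0,0,-0.3],[0,0,-0.6],[0,0,-0.9],[0,0,-1.2],[0,0,-1.2]],"turn":[[0,0,0],[0,0,0],[0,0,0],[0,0,0],[0,0,0]],"gripper":[0.9,0.9,0.9,0.9,0.9]}' 70
python3 -m crank '{"travel":[[0,0,-0.3],[0,0,-0.6],[0,0,-0.9],[0,0,-1.0],[0,0,-1.0]],"turn":[[0,0,0],[0,0,0],[0,0,0],[0,0,0],[0,0,0]],"gripper":[0.9,0.9,0.9,0.9,0.9]}' 70
```

```text
clock: 18.05
position: [0.5491, 0.0667, 0.0597]
tool_rot: [3.141, 0.0, 1.688]
force: [6.4, 2.3, -4.5]
grip_width: 0.0232
finger_force: 69.1
clock: 18.55
position: [0.5493, 0.0667, 0.0516]
tool_rot: [3.14, -0.001, 1.688]
force: [-5.2, 1.6, 33.7]
grip_width: 0.0233
finger_force: 73.1
```

```bash
python3 -m crank '{"travel":[[0,0,0.1],[0,0,0.1],[0,0,0.1],[0,0,0.1],[0,0,0.1]],"turn":[[0,0,0],[0,0,0],[0,0,0],[0,0,0],[0,0,0]],"gripper":[0.9,0.9,0.9,0.9,0.9]}' 70
python3 - <<'E'
from h import *
W=grab('scene','s8.png');print(bot.observe()['force'])
im=cv2.imread('pics/s8.png')[170:290,180:340];cv2.imwrite('pics/s8c.png',cv2.resize(im,None,fx=5,fy=5,interpolation=cv2.INTER_CUBIC))
E
```

```text
clock: 19.05
position: [0.5492, 0.0667, 0.0518]
tool_rot: [3.14, -0.001, 1.688]
force: [-0.7, 2.4, 16.5]
grip_width: 0.0229
finger_force: 71.3
[-0.39443269  1.28327516 16.33754473]
```

View pics/s8c.png

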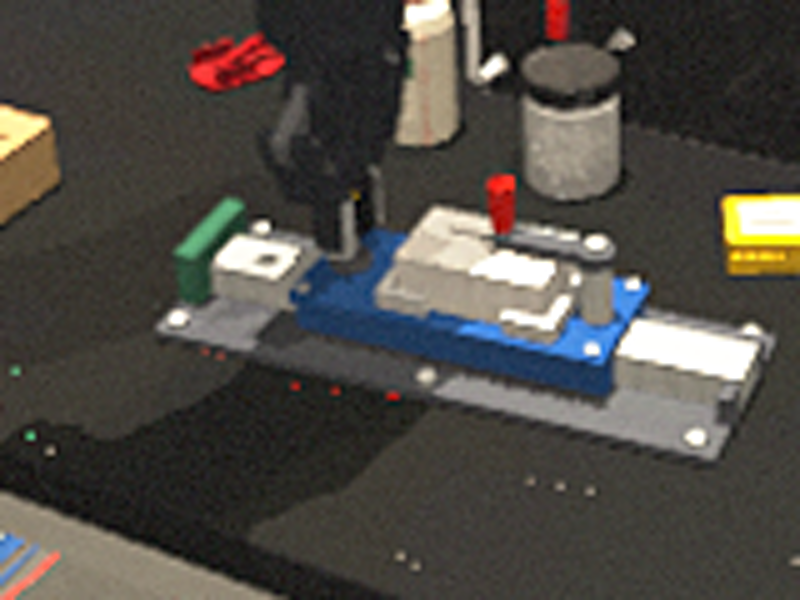

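The crop shows the carriage one hole further along (one free hole left at (268,258)), the lever shut over the blank, and the fingers on the knob. The TCP is back at its home height of 51.8 mm with a 16 N hold-down. I'm handing in.

```bash
python3 -c "
from workcell import bot
print(bot.job_done())"
```

```text
the job is handed in; nothing more can be done
None
```

The job is handed in; no verdict came back. By my measurements the blank is seated in the pocket, the lever is shut at about 1.59 rad, the carriage has moved 50 mm to the next hole, and the gripper holds the knob at about 71 N with the pin home.

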